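Rock the blue valve block into its inspection nest

TASK

Seat the blue anodised valve block in the pocket of the aluminium inspection fixture so that it sits fully home, flat on the pocket floor. Rock it in: hold it tipped lengthwise by about 20 degrees, set its lower end down into the pocket first while the other end is still clear above the rim, then let that end down, pressing lightly if need be, and let go. Leave the silver and the brass block where they lie.

Things in the scene. Friction and masses are not known exactly. Their poses are not given: they have to be found in the camera images.
- blue_block: Blue anodised aluminium valve block, 70 (its x) x 36 (its y) x 44 (z) mm, 0.2 to 0.4 kg, with small dark ports. Loose, standing on the bench, z up, at any yaw. Origin: centre of its underside. Grasp it across the 36 mm width, high up, so that the fingers stay clear of the fixture's rim. Either end may go in first; either way round is right.
- silver_block: Bystander: plain silver aluminium valve block, 96 x 36 x 44 mm, loose on the bench. Origin: centre of its underside. Must stay within 20 mm of where it starts.
- brass_block: Bystander: brass valve block, 50 x 36 x 44 mm, loose on the bench. Origin: centre of its underside. Must stay within 20 mm of where it starts.
- mouth (a point): Centre of the pocket's mouth, level with the rim, 22 mm above the bench: x along the pocket, y across, z up. The pocket is in the middle of an aluminium plate 124 (x) x 92 (y) x 22 mm, fixed to the bench. Its black floor, 76 x 42 mm, lies 14 mm below the rim; in the top 6 mm the walls flare by 4 mm all round to a mouth of 84 x 50 mm. The seated block stands 30 mm above the rim.
- end_a (a point): Point on the blue block: middle of the lower edge of its +x end, 35 mm from its origin.
- end_b (a point): Point on the blue block: middle of the lower edge of its -x end, 35 mm from its origin.
Not all that is in view belongs to the job. Several things look just like the blue_block: the one meant starts nearest to the robot's base.

How it is judged:
By the outcome, as a careful person would: the job done as asked, in the order asked, and still so for the second after the job is handed in, with the robot touching nothing.
It also fails if it takes over 50 s, if anything falls off the work surface, if the arm or the gripper's body presses on something with over 40 N, if the wrist force passes 120 N, or if a joint passes its speed limit or range.

ROBOT

A 7-joint arm with a two-finger parallel gripper is mounted at the origin on the work surface. World frame = base frame: x ahead of the robot, y to its left, z up, the work surface at z = 0. Lengths are in m, angles in rad, forces in N, time in s.
With the tool pointing down it reaches from about 0.4 to 0.9 m from the base axis. Payload 5.6 kg.
Tool frame: the origin (TCP) lies at the very end of the fingers, on their centre line; the grasp point (between the pads) lies 19 mm behind it; z points along the fingers, y is the line along which they close (so a half turn about z gives the same grasp; the last joint's range is limited). The gripper opens to 92 mm and grips with 3 to 60 N. Pads are 20 mm wide; open, the fingers measure 128 mm over their backs; the gripper's body (75 mm by 189 mm) begins 69 mm behind the grasp point.
Start: joints at [1.231, 0.468, -0.012, 1.603, 0.006, 1.071, -0.056], TCP at [0.19, -0.622, 0.215] pointing down, gripper open.
Joint ranges: [-2.53, 2.53], [-0.31, 2.02], [-1.57, 1.55], [0.28, 2.44], [-1.29, 4.43], [0.15, 1.84], [-2.92, 2.92]. Speed limits (rad/s): [2.57, 2.57, 3.14, 3.14, 3.14, 3.14, 3.14].

INTERFACE

Orientations are given as a unit quaternion [w, x, y, z].
In Python, from rig import arm gives the robot as it stands.
- The arm moves only by the tool send_rows, never from a script. Its arguments are lists of equal length, an entry for each row: "offset": the shift along the tool's x, y, z in m, a list of three; "rotation": the turn, a rotation vector about the tool's x, y, z in degrees, a list of three. A call has 1 to 20 rows; each row is the pose to reach, as a shift and turn from the pose commanded when the call began, along the tool's axes at that moment; what a row does not reach only later rows make up. A row lasts 1/12 s, in which the tool goes at most 41.7 mm and 7.16 degrees, less where a joint would pass 70% of its speed; a pose out of reach is approached as far as the arm can. A call with a gripper value outside its range is refused whole. "gripper" is the closure, from 0 (fully open) to 1 (shut), set as the call begins (left out, the last holds). The fingers move at their own pace and stop on an object; "squeeze" is the grip in N (left out, the last holds). Time passes only in rows, so rows that repeat a pose let the fingers close. It gives the time, the measured TCP pose, the force, the opening and the grip force at its end, in the units of the state.
- arm.state(): the state, without advancing time (a new reading comes with each control period).
- arm.read_camera(name): name is "scene" or "side" or "wrist"; returns the picture (400x640x3 uint8, red, green, blue); there is no depth.
- arm.calibration(name): a dict with "mtx" (3x3 intrinsics, pixels), "D" ([k1, k2, p1, p2, k3] as OpenCV has them; the pictures are not rectified), "extrinsics" (4x4, takes a point from world to camera coordinates). Camera axes: x right, y down, z forward; pixel columns grow to the right and rows downward; lengths in m; the calibration is good to about 2 mm. A picture is of the moment at which its call begins: read the wrist's pose just before it. calibration takes no time and is no camera call; for the wrist camera it gives the pose at the moment of the call.
- arm.hand_in(): hands the job in; it is judged then, once.
The state is a dict: "t": time; "joints": joint angles; "qvel": joint speeds; "tau": joint torques, N m; "ee_pos": TCP position; "ee_rot": TCP orientation; "ft_force": force on the tool from outside, world axes, zero at the start; "torque": the same for the moment, N m; "opening": opening from 0.0 (shut) to 1.0 (fully open); "finger_force": force on a finger pad.
Only numpy, scipy, OpenCV 4.12 (cv2) and the standard library are available. Lean on these libraries where they do the work, as an engineer would, in place of code of your own. Each camera call takes 0.05 s, during which the arm holds its last target. There are 200 camera calls.

## Working session

There is one attempt and no reset: what is moved stays moved. The work goes in short steps, Python scripts to look and compute and a tool call to move; the robot and the scene stay as the last step left them, time stands still between calls to the robot, and variables do not carry over. Pictures are saved under pics/ and viewed, at most 10 in all, crops included, and the job is handed in when it is done.

Besides the shell and the picture viewer there is one more tool, called after "Emit:" as name(argument=value, ...), one argument or row to a line, values as JSON. send_rows: Moves the arm, as the interface text tells. Its arguments: {"type":"object","properties":{"offset":{"type":"array"},"rotation":{"type":"array"},"gripper":{"type":"number"},"squeeze":{"type":"number"}},"required":["offset","rotation"]}

```bash
mkdir -p pics; ls; cat > h.py <<'E'
import numpy as np,cv2
from rig import arm
def shot(name,fn=None):
    c=arm.calibration(name); im=arm.read_camera(name)
    if fn: cv2.imwrite('pics/'+fn,cv2.cvtColor(im,cv2.COLOR_RGB2BGR))
    return im,c
def ray(c,px,z):
    px=np.array(px,float).reshape(-1,1,2)
    n=cv2.undistortPoints(px,np.array(c['mtx'],float),np.array(c['D'],float)).reshape(-1,2)
    E=np.array(c['extrinsics']);R=E[:3,:3];o=-R.T@E[:3,3]
    d=np.c_[n,np.ones(len(n))]@R
    return o+d*((z-o[2])/d[:,2])[:,None]
def proj(c,P):
    E=np.array(c['extrinsics'])
    return cv2.projectPoints(np.array(P,float).reshape(-1,3),cv2.Rodrigues(E[:3,:3])[0],E[:3,3],np.array(c['mtx'],float),np.array(c['D'],float))[0].reshape(-1,2)
E
python3 - <<'E'
from h import *
a,c=shot('scene','scene.png');b,d=shot('side','side.png')
for c in(c,d):
  E=np.array(c['extrinsics']);print(-E[:3,:3].T@E[:3,3],E[2,:3])
print(arm.state())
E
```

```text
pics
[ 1.04483942 -0.86481377  0.68078117] [-0.43809849  0.70570587 -0.55682038]
[0.38527941 0.7172889  0.61573434] [ 0.17021688 -0.81209749 -0.55814324]
{'t': 0.1, 'joints': array([ 1.23103195,  0.46829348, -0.01158111,  1.60354312,  0.00602827,
        1.07138837, -0.0563076 ]), 'qvel': array([-0.00135961, -0.00232575,  0.00013631, -0.00417906, -0.00059447,
        0.00243486,  0.00128516]), 'tau': array([ 9.71018817e-04, -5.21651781e+01, -1.26934511e-02, -2.44368339e+01,
       -5.67832659e-02,  1.40768423e-02,  3.57193971e-05]), 'ee_pos': array([ 0.18983741, -0.62110665,  0.21372796]), 'ee_rot': array([-7.76128460e-04,  9.89016982e-01,  1.47799763e-01, -1.91821081e-04]), 'ft_force': array([-0.43287417,  0.36752263, -0.4172936 ]), 'torque': array([ 0.04491053, -0.02083768,  0.00397551]), 'finger_force': 0.0, 'opening': 1.0010381511685078}
```

View pics/scene.png

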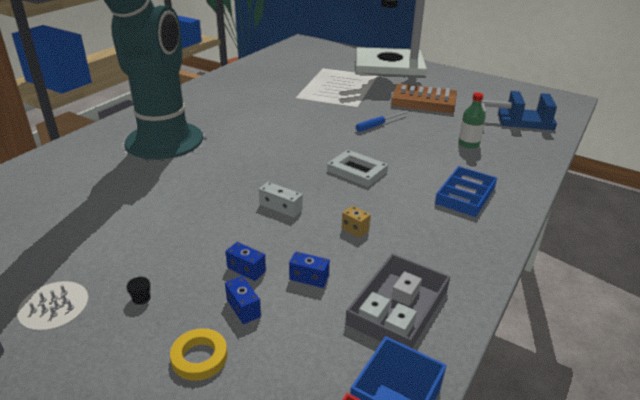

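View pics/side.png

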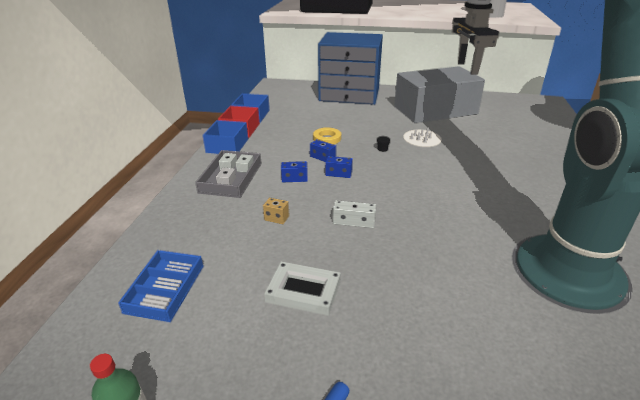

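The scene picture shows three blue blocks with top centres near (245,252), (310,262) and (242,290). The silver block is at (280,197), the brass at (356,220), and the fixture pocket at (358,166). In the side view the blues are at (339,164), (294,170) and (322,150), and the fixture at (304,285).

```bash
python3 - <<'E'
from h import *
c=arm.calibration('scene');d=arm.calibration('side')
P=ray(c,[(246,251),(311,260),(241,288)],.044);print(P,np.hypot(P[:,0],P[:,1]))
Q=ray(d,[(340,159),(294,164),(323,146)],.044);print(Q,np.hypot(Q[:,0],Q[:,1]))
print('silver,brass',ray(c,[(281,190),(356,214)],.044))
print('fix',ray(c,[(358,166)],.015),ray(d,[(304,285)],.015))
def blobs(name,c):
  im=cv2.imread(f'pics/{name}.png');h=cv2.cvtColor(im,cv2.COLOR_BGR2HSV)
  m=cv2.inRange(h,(105,120,40),(130,255,255))
  n,l,s,ce=cv2.connectedComponentsWithStats(m)
  for i in range(1,n):
    if 200<s[i,4]<3000: print(name,s[i],ce[i].round(1),ray(c,[ce[i]],.03).round(3))
blobs('scene',c);blobs('side',d)
w,e=shot('wrist','w0.png');E=np.array(e['extrinsics']);s=arm.state()
print(-E[:3,:3].T@E[:3,3],E[2,:3])
from scipy.spatial.transform import Rotation as R
print(R.from_quat(s['ee_rot'],scalar_first=True).as_matrix().round(3))
E
```

```text
[[ 0.53129667 -0.29057586  0.044     ]
 [ 0.6484758  -0.24448275  0.044     ]
 [ 0.58699137 -0.37366033  0.044     ]] [0.60556625 0.69303151 0.69583109]
[[ 0.52715863 -0.29735849  0.044     ]
 [ 0.64449289 -0.24856913  0.044     ]
 [ 0.58680718 -0.36458595  0.044     ]] [0.60524235 0.69076602 0.69084411]
silver,brass [[ 0.46312908 -0.08182353  0.044     ]
 [ 0.64774312 -0.06968572  0.044     ]]
fix [[0.53375566 0.15135642 0.015     ]] [[0.52828875 0.15197374 0.015     ]]
scene [177  16  24  32 535] [188.8  30.9] [[-0.609  0.731  0.03 ]]
scene [  30   26   61   67 2841] [60.3 58.4] [[-0.764  0.21   0.03 ]]
scene [ 13  32  20  51 347] [22.3 56.7] [[-0.905  0.143  0.03 ]]
scene [ 499   91   57   39 1306] [529.1 113.1] [[0.826 0.697 0.03 ]]
scene [356 116  29  16 225] [369.8 123.5] [[0.458 0.358 0.03 ]]
scene [ 435  166   62   51 1685] [465.6 191.5] [[0.808 0.165 0.03 ]]
scene [ 225  242   40   82 1968] [244.3 281.1] [[ 0.571 -0.346  0.03 ]]
scene [289 252  40  36 977] [308.9 269.5] [[ 0.651 -0.255  0.03 ]]
side [ 319   33   63   71 1016] [357.4  47.1] [[ 0.617 -1.493  0.03 ]]
side [ 203  120   45   34 1156] [225.  136.5] [[ 0.903 -0.402  0.03 ]]
side [310 140  42  38 822] [330.9 159.3] [[ 0.555 -0.316  0.03 ]]
side [281 161  26  21 462] [293.8 171.7] [[ 0.642 -0.232  0.03 ]]
side [ 119  251   84   71 2911] [160.3 285.6] [[0.792 0.22  0.03 ]]
side [325 382  24  18 295] [338.2 391.9] [[0.429 0.367 0.03 ]]
[ 0.27185614 -0.59629826  0.38462918] [-0.28557116 -0.08510699 -0.95457106]
[[ 0.956  0.292 -0.   ]
 [ 0.292 -0.956  0.001]
 [-0.    -0.001 -1.   ]]
```

View pics/w0.png

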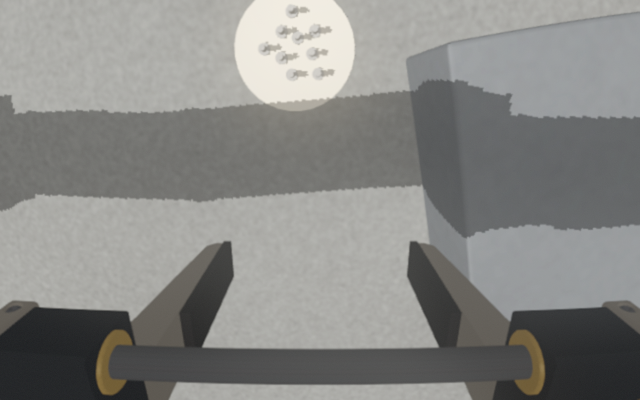

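The wrist view shows a white disc with parts at (295,45), a grey box on the right edge, and the open fingers below. Nothing is in the way of the +x/+y direction. The target is the blue block near (0.529, -0.294), at 0.605 m against 0.69 m for the other two.

Emit:
send_rows(
  offset=[
    [0.42,-0.213,-0.03],
    [0.42,-0.213,-0.03],
    [0.42,-0.213,-0.03],
    [0.42,-0.213,-0.03],
    [0.42,-0.213,-0.03],
    [0.42,-0.213,-0.03],
    [0.42,-0.213,-0.03],
    [0.42,-0.213,-0.03],
    [0.42,-0.213,-0.03],
    [0.42,-0.213,-0.03],
    [0.42,-0.213,-0.03],
    [0.42,-0.213,-0.03],
    [0.42,-0.213,-0.03],
    [0.42,-0.213,-0.03],
    [0.42,-0.213,-0.03],
    [0.42,-0.213,-0.03],
  ],
  rotation=[
    [0,0,0],
    [0,0,0],
    [0,0,0],
    [0,0,0],
    [0,0,0],
    [0,0,0],
    [0,0,0],
    [0,0,0],
    [0,0,0],
    [0,0,0],
    [0,0,0],
    [0,0,0],
    [0,0,0],
    [0,0,0],
    [0,0,0],
    [0,0,0],
  ],
)

```text
t: 1.48
ee_pos: [0.5279, -0.2971, 0.2443]
ee_rot: [0.0, 0.989, 0.146, -0.001]
ft_force: [-1.4, 0.5, 0.0]
opening: 0.999
finger_force: 0.0
```

```bash
python3 - <<'E'
from h import *
s=arm.state();w,e=shot('wrist','w1.png')
print(s['t'],s['ee_pos'],s['ee_rot'])
h=cv2.cvtColor(w,cv2.COLOR_RGB2HSV);m=cv2.inRange(h,(105,120,30),(130,255,255))
cs,_=cv2.findContours(m,cv2.RETR_EXTERNAL,cv2.CHAIN_APPROX_SIMPLE)
for k in cs:
  if cv2.contourArea(k)>500: print(cv2.contourArea(k),cv2.approxPolyDP(k,5,True).reshape(-1,2).tolist(), h[tuple(k[0][0][::-1])])
E
```

```text
1.4833 [ 0.52786891 -0.29712201  0.24430863] [ 2.53703222e-04  9.89257102e-01  1.46184680e-01 -6.00729519e-04]
2069.5 [[312, 132], [293, 193], [323, 202], [342, 143]] [114 120 106]
2618.0 [[423, 101], [413, 101], [372, 144], [398, 171], [445, 125]] [115 137 127]
2598.0 [[289, 6], [286, 79], [318, 82], [324, 9]] [113 151 166]
```

View pics/w1.png

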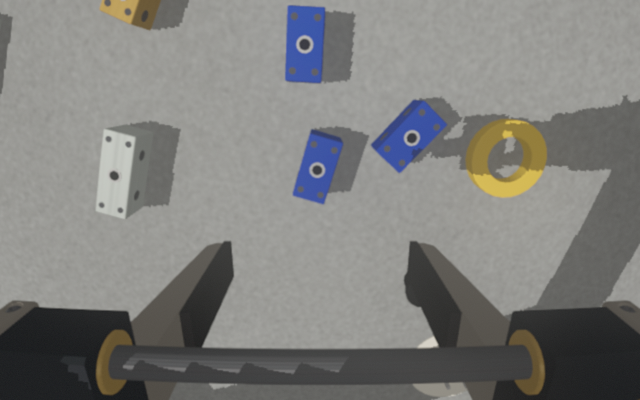

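The wrist view shows the target block's top at about (317,170), with the neighbouring blue block's near corner at (372,144). That leaves little side room, so the approach needs partly closed fingers. Silver is at (114,172) and brass at (130,8).

```bash
cat >> h.py <<'E'
from scipy.spatial.transform import Rotation as R
def tool(s): return np.array(s['ee_pos']),R.from_quat(s['ee_rot'],scalar_first=True).as_matrix()
def topface(w,e,near,z=.044):
    h=cv2.cvtColor(w,cv2.COLOR_RGB2HSV);m=cv2.inRange(h,(105,100,95),(130,255,255))
    cs,_=cv2.findContours(m,cv2.RETR_EXTERNAL,cv2.CHAIN_APPROX_NONE)
    cs=[k for k in cs if cv2.contourArea(k)>800]
    k=min(cs,key=lambda k:np.hypot(*(k.reshape(-1,2).mean(0)-near)))
    P=ray(e,k.reshape(-1,2).astype(float),z)[:,:2]
    (cx,cy),wh,a=cv2.minAreaRect((P*1000).astype(np.float32))
    if wh[0]<wh[1]: a+=90; wh=wh[::-1]
    return np.array([cx,cy])/1000,wh,(a+90)%180-90
E
python3 - <<'E'
from h import *
e=arm.calibration('wrist');w=cv2.cvtColor(cv2.imread('pics/w1.png'),cv2.COLOR_BGR2RGB)
p,M=tool(arm.state())
for n in [(317,170),(410,135),(305,45)]: print(topface(w,e,np.array(n)))
c,wh,a=topface(w,e,np.array((317,170)))
print('tool x yaw',np.degrees(np.arctan2(M[1,0],M[0,0])),'shift tool',M.T@(np.r_[c,.022]-p))
E
```

```text
(array([ 0.53330383, -0.29230853]), (72.48106384277344, 35.37880325317383), 0.08967513591051102)
(array([ 0.59364569, -0.37184055]), (69.08589172363281, 42.699947357177734), -25.878936767578125)
(array([ 0.64574207, -0.24550525]), (69.37501525878906, 35.497501373291016), 13.609827995300293)
tool x yaw 16.814825724336917 shift tool [ 0.00665847 -0.00298131  0.22239015]
```

Emit:
send_rows(
  offset=[
    [0.006,-0.003,0.03],
    [0.006,-0.003,0.06],
    [0.006,-0.003,0.09],
    [0.006,-0.003,0.12],
    [0.006,-0.003,0.14],
    [0.006,-0.003,0.16],
    [0.006,-0.003,0.18],
    [0.006,-0.003,0.195],
    [0.006,-0.003,0.21],
    [0.006,-0.003,0.222],
    [0.006,-0.003,0.222],
    [0.006,-0.003,0.222],
    [0.006,-0.003,0.222],
  ],
  rotation=[
    [0,0,5],
    [0,0,10],
    [0,0,15],
    [0,0,16.8],
    [0,0,16.8],
    [0,0,16.8],
    [0,0,16.8],
    [0,0,16.8],
    [0,0,16.8],
    [0,0,16.8],
    [0,0,16.8],
    [0,0,16.8],
    [0,0,16.8],
  ],
  gripper=0.4,
)

```text
t: 2.62
ee_pos: [0.5346, -0.2911, 0.0234]
ee_rot: [0.0, 1.0, 0.001, 0.001]
ft_force: [1.0, 0.2, 0.6]
opening: 0.601
finger_force: 0.0
```

Emit:
send_rows(
  offset=[
    [0,0,0],
    [0,0,0],
    [0,0,0],
    [0,0,0],
    [0,0,0],
    [0,0,0],
    [0,0,-0.01],
    [0,0,-0.03],
    [0,0,-0.05],
  ],
  rotation=[
    [0,0,0],
    [0,0,0],
    [0,0,0],
    [0,0,0],
    [0,0,0],
    [0,0,0],
    [0,0,0],
    [0,0,0],
    [0,0,0],
  ],
  gripper=1.0,
  squeeze=35,
)

```text
t: 3.37
ee_pos: [0.5326, -0.2887, 0.0716]
ee_rot: [-0.002, 1.0, 0.002, -0.002]
ft_force: [0.2, 0.4, -3.5]
opening: 0.389
finger_force: 35.0
```

Emit:
send_rows(
  offset=[
    [0,0,-0.03],
    [0,0,-0.06],
    [0,0,-0.09],
    [-0.01,-0.03,-0.12],
    [-0.02,-0.065,-0.14],
    [-0.03,-0.1,-0.15],
    [-0.04,-0.135,-0.15],
    [-0.05,-0.17,-0.15],
    [-0.06,-0.205,-0.15],
    [-0.07,-0.24,-0.15],
    [-0.08,-0.275,-0.15],
    [-0.09,-0.31,-0.15],
    [-0.1,-0.345,-0.15],
    [-0.1,-0.38,-0.15],
    [-0.1,-0.41,-0.15],
    [-0.1,-0.43,-0.15],
    [-0.1,-0.443,-0.15],
    [-0.1,-0.443,-0.15],
    [-0.1,-0.443,-0.15],
  ],
  rotation=[
    [0,0,0],
    [0,0,0],
    [0,0,0],
    [0,0,0],
    [0,0,0],
    [0,0,0],
    [0,0,0],
    [0,0,0],
    [0,0,0],
    [0,0,0],
    [0,0,0],
    [0,0,0],
    [0,0,0],
    [0,0,0],
    [0,0,0],
    [0,0,0],
    [0,0,0],
    [0,0,0],
    [0,0,0],
  ],
)

```text
t: 4.95
ee_pos: [0.4314, 0.1525, 0.222]
ee_rot: [0.0, 1.0, 0.003, -0.001]
ft_force: [-1.2, -0.3, -3.5]
opening: 0.387
finger_force: 35.0
```

```bash
python3 - <<'E'
from h import *
s=arm.state();w,e=shot('wrist','w2.png');print(s['t'],s['ee_pos'],s['ee_rot'])
g=cv2.cvtColor(w,cv2.COLOR_RGB2GRAY)
m=cv2.inRange(g,0,45)
cs,_=cv2.findContours(m,cv2.RETR_EXTERNAL,cv2.CHAIN_APPROX_NONE)
for k in cs:
  if cv2.contourArea(k)>300:
    P=ray(e,k.reshape(-1,2).astype(float),.008)[:,:2]*1000
    print(cv2.boundingRect(k),cv2.contourArea(k),cv2.minAreaRect(P.astype(np.float32)),cv2.approxPolyDP(k,4,True).reshape(-1,2).tolist())
E
```

```text
4.95 [0.43139713 0.15246461 0.22200185] [ 4.06689679e-04  9.99994998e-01  2.92909859e-03 -1.12235598e-03]
(420, 345, 121, 55) 4761.0 ((147.0323486328125, -72.1338882446289), (190.4233856201172, 94.05648803710938), 86.7195816040039) [[420, 346], [420, 399], [536, 398], [540, 381], [495, 361], [508, 357], [477, 352], [476, 347], [474, 352], [448, 346], [446, 353], [429, 346], [430, 352], [422, 351]]
(97, 326, 133, 74) 5885.5 ((161.31588745117188, 367.23492431640625), (126.76090240478516, 205.6002655029297), 3.9476277828216553) [[97, 357], [214, 363], [214, 373], [197, 383], [192, 375], [118, 380], [115, 373], [97, 374], [105, 399], [220, 399], [219, 353], [229, 330], [223, 335], [220, 329], [184, 332], [178, 327], [176, 332], [175, 326], [172, 331], [157, 326], [140, 333], [128, 330], [128, 335], [122, 331], [121, 336], [119, 331]]
(261, 293, 20, 55) 416.5 ((237.18182373046875, 215.755126953125), (18.729154586791992, 83.981201171875), 80.63182067871094) [[277, 293], [277, 300], [263, 312], [270, 315], [270, 327], [265, 328], [270, 330], [261, 329], [264, 347], [273, 343]]
```

View pics/w2.png

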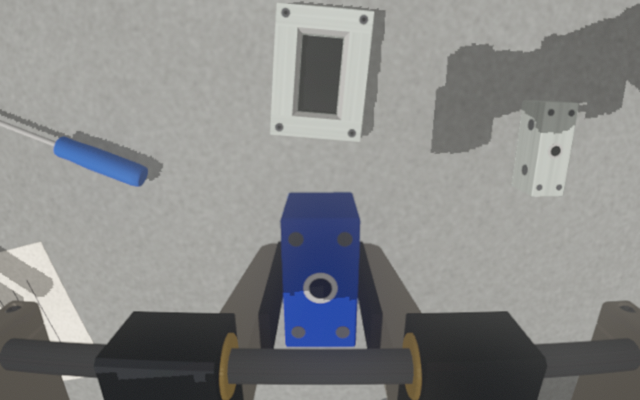

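The wrist view shows the fixture with plate corners (277,4), (374,12), (361,141) and (271,135), and the dark pocket floor at x 300-342, y 36-115. The blue block is held upright between the fingers, with the lower edge of its +x end at row 193 and its rear top edge at row 346.

```bash
cat >> h.py <<'E'
def fixture(w,e,roi):
    x0,y0,x1,y1=roi;g=cv2.cvtColor(w,cv2.COLOR_RGB2GRAY)[y0:y1,x0:x1]
    t,m=cv2.threshold(g,0,255,cv2.THRESH_BINARY_INV+cv2.THRESH_OTSU)
    cs,_=cv2.findContours(m,cv2.RETR_EXTERNAL,cv2.CHAIN_APPROX_NONE)
    k=max(cs,key=cv2.contourArea).reshape(-1,2)+(x0,y0)
    P=ray(e,k.astype(float),.008)[:,:2]*1000
    return t,cv2.minAreaRect(P.astype(np.float32)),cv2.boundingRect(k)
E
python3 - <<'E'
from h import *
e=arm.calibration('wrist');w=cv2.cvtColor(cv2.imread('pics/w2.png'),cv2.COLOR_BGR2RGB)
p,M=tool(arm.state())
print(fixture(w,e,(292,26,350,124)))
C=ray(e,[(277,4),(374,12),(361,141),(271,135)],.022);print(C.round(4),C.mean(0))
d=C[0]-C[3];f=C[1]-C[2];print([np.degrees(np.arctan2(v[1],v[0])) for v in (d,f)],np.linalg.norm(d))
print('floor corners',fixture and ray(e,[(303,36),(343,39),(336,116),(299,112)],.008).round(4))
E
```

```text
(133.0, ((531.7526245117188, 154.77723693847656), (45.113182067871094, 81.45165252685547), 85.59335327148438), (293, 30, 50, 85))
[[0.5954 0.1929 0.022 ]
 [0.5888 0.1013 0.022 ]
 [0.4659 0.1098 0.022 ]
 [0.4717 0.2021 0.022 ]] [0.53043052 0.1515373  0.022     ]
[np.float64(-4.222172668139591), np.float64(-3.9534230888792137)] 0.12405226994583805
floor corners [[0.5684 0.1692 0.008 ]
 [0.5658 0.1294 0.008 ]
 [0.4899 0.1353 0.008 ]
 [0.4939 0.1739 0.008 ]]
```

```bash
python3 - <<'E'
from h import *
e=arm.calibration('wrist');w=cv2.cvtColor(cv2.imread('pics/w2.png'),cv2.COLOR_BGR2RGB)
p,M=tool(arm.state());print(M.round(4))
h=cv2.cvtColor(w,cv2.COLOR_RGB2HSV);m=cv2.inRange(h,(105,100,30),(130,255,255))[:,200:420]
cs,_=cv2.findContours(m,cv2.RETR_EXTERNAL,cv2.CHAIN_APPROX_NONE)
k=max(cs,key=cv2.contourArea);k=k+np.array([[200,0]])
print(cv2.boundingRect(k),cv2.approxPolyDP(k,4,True).reshape(-1,2).tolist())
for r in(192,193):print('front low',M.T@(ray(e,[(320,r)],p[2]-.022)[0]-p))
for r in(345,347):print('rear top',M.T@(ray(e,[(320,r)],p[2]+.022)[0]-p))
g=h[185:350:3,312,2];print(g.tolist())
E
```

```text
[[ 1.      0.0039 -0.0019]
 [ 0.0039 -1.     -0.0011]
 [-0.002   0.0011 -1.    ]]
(281, 193, 79, 154) [[349, 193], [289, 195], [281, 220], [287, 346], [354, 345], [359, 222]]
front low [ 0.03061101 -0.00042596  0.02193979]
front low [ 0.03003255 -0.00042589  0.02194092]
rear top [-0.03665986 -0.00038745 -0.0219289 ]
rear top [-0.03790358 -0.00038729 -0.02192647]
[169, 169, 154, 110, 110, 110, 109, 110, 110, 110, 108, 113, 117, 117, 118, 116, 117, 116, 115, 115, 115, 115, 115, 115, 114, 114, 114, 115, 116, 115, 121, 125, 83, 52, 56, 60, 59, 163, 187, 172, 171, 171, 171, 171, 171, 171, 171, 172, 172, 171, 171, 171, 171, 172, 159]
```

Emit:
send_rows(
  offset=[
    [0.025,0.001,0.01],
    [0.05,0.001,0.02],
    [0.075,0.001,0.035],
    [0.0986,0.001,0.05],
    [0.0986,0.001,0.06],
    [0.0986,0.001,0.06],
    [0.0986,0.001,0.06],
    [0.0986,0.001,0.06],
  ],
  rotation=[
    [0,0,1],
    [0,0,2],
    [0,0,3],
    [0,0,4.3],
    [0,0,4.3],
    [0,0,4.3],
    [0,0,4.3],
    [0,0,4.3],
  ],
)

```text
t: 5.67
ee_pos: [0.5306, 0.1511, 0.163]
ee_rot: [0.0, 0.999, -0.036, -0.0]
ft_force: [0.4, 1.3, -2.6]
opening: 0.387
finger_force: 35.0
```

```bash
python3 - <<'E'
from h import *
s=arm.state();print(s['t'],s['ee_pos'],s['joints'].round(3));p,M=tool(s);print(M.round(4))
w,e=shot('wrist');i=np.hstack([w[0:400,180:500]]);
si,d=shot('side');b=cv2.resize(si[150:330,220:400],(400,400))
cv2.imwrite('pics/w3.png',cv2.cvtColor(np.hstack([i,b]),cv2.COLOR_RGB2BGR))
E
```

```text
5.6667 [0.53060036 0.15112676 0.16303352] [-0.04   0.397 -0.37   1.873  0.179  0.904 -2.137]
[[ 9.974e-01 -7.140e-02 -3.000e-04]
 [-7.140e-02 -9.974e-01 -3.000e-04]
 [-3.000e-04  3.000e-04 -1.000e+00]]
```

View pics/w3.png

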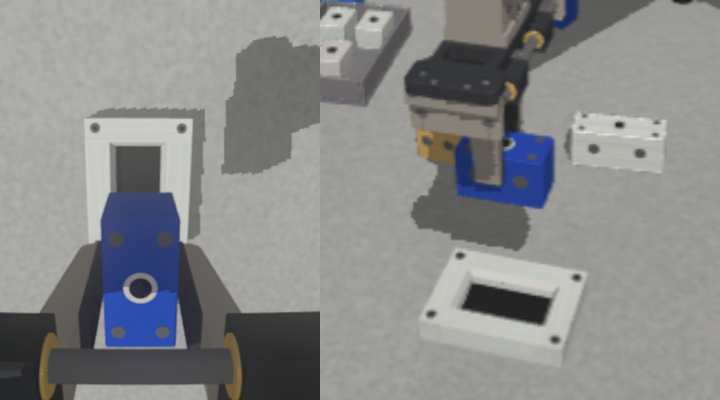

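The left half (wrist) shows the block aligned with the fixture, whose far plate corners are at full-image (266,119) and (372,119) and far floor corners at (296,146) and (340,146). The right half (side) shows the block hovering above the pocket.

```bash
python3 - <<'E'
from h import *
e=arm.calibration('wrist');p,M=tool(arm.state())
for px,z in [((266,119),.022),((372,119),.022),((297,146),.008),((340,146),.008)]:
  print(px,(M.T@(ray(e,[px],z)[0]-p)).round(4))
print('block bottom front', M.T@(ray(e,[(290,193),(350,193)],p[2]-.0234)-p).T)
E
```

```text
(266, 119) [ 0.0612 -0.0466  0.1417]
(372, 119) [0.0612 0.0438 0.1417]
(297, 146) [ 0.0359 -0.0214  0.1557]
(340, 146) [0.0359 0.0176 0.1557]
block bottom front [[ 0.02957618  0.02958867]
 [-0.01729373  0.0163534 ]
 [ 0.02344098  0.02343569]]
```

Emit:
send_rows(
  offset=[
    [-0.001,-0.001,0.0],
    [-0.003,-0.001,0.0],
    [-0.005,-0.001,0.01],
    [-0.006,-0.001,0.02],
    [-0.006,-0.001,0.04],
    [-0.006,-0.001,0.06],
    [-0.006,-0.001,0.075],
    [-0.006,-0.001,0.085],
    [-0.006,-0.001,0.09],
    [-0.006,-0.001,0.095],
    [-0.006,-0.001,0.1],
    [-0.006,-0.001,0.104],
    [-0.006,-0.001,0.108],
    [-0.006,-0.001,0.112],
    [-0.006,-0.001,0.115],
    [-0.006,-0.001,0.115],
    [-0.006,-0.001,0.115],
  ],
  rotation=[
    [0,5,0],
    [0,10,0],
    [0,15,0],
    [0,20,0],
    [0,20,0],
    [0,20,0],
    [0,20,0],
    [0,20,0],
    [0,20,0],
    [0,20,0],
    [0,20,0],
    [0,20,0],
    [0,20,0],
    [0,20,0],
    [0,20,0],
    [0,20,0],
    [0,20,0],
  ],
)

```text
t: 7.18
ee_pos: [0.5253, 0.153, 0.0474]
ee_rot: [0.006, 0.984, -0.035, 0.173]
ft_force: [-0.1, 0.6, -4.1]
opening: 0.389
finger_force: 35.0
```

```bash
python3 - <<'E'
from h import *
s=arm.state();print(s['t'],s['ee_pos'],s['ft_force']);p,M=tool(s);print(M.round(3))
w,e=shot('wrist');i=w[0:400,180:500]
si,d=shot('side');b=cv2.resize(si[170:330,220:380],(440,400))
cv2.imwrite('pics/w4.png',cv2.cvtColor(np.hstack([i,b]),cv2.COLOR_RGB2BGR))
E
```

```text
7.1833 [0.52533726 0.15300348 0.04739817] [-0.13186424  0.58370676 -4.13944137]
[[ 0.937 -0.071  0.341]
 [-0.067 -0.997 -0.025]
 [ 0.342  0.    -0.94 ]]
```

View pics/w4.png

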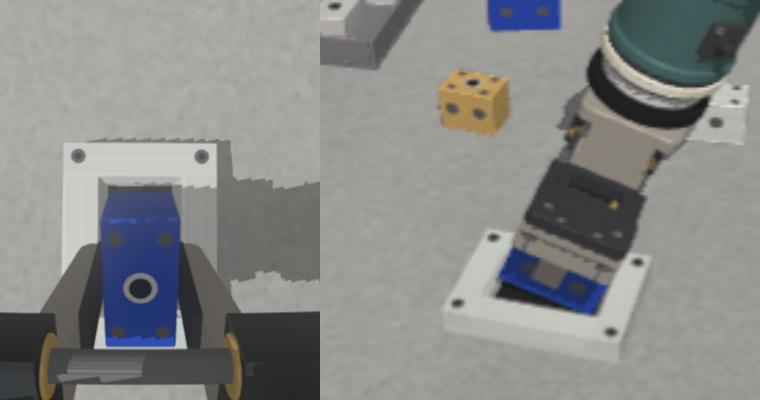

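The wrist half shows the tipped block inside the mouth and centred across the pocket. The side half shows its near-robot end down in the pocket and the other end raised clear. No contact force yet.

Emit:
send_rows(
  offset=[
    [-0.0003,0,0.0009],
    [-0.0007,0,0.0019],
    [-0.001,0,0.0028],
    [-0.0012,0,0.0033],
    [-0.0014,0,0.0038],
    [-0.0014,0,0.0038],
    [-0.0014,0,0.0038],
  ],
  rotation=[
    [0,0,0],
    [0,0,0],
    [0,0,0],
    [0,0,0],
    [0,0,0],
    [0,0,0],
    [0,0,0],
  ],
)

```text
t: 7.87
ee_pos: [0.5255, 0.1529, 0.0436]
ee_rot: [0.006, 0.984, -0.035, 0.174]
ft_force: [-1.2, 0.3, -2.7]
opening: 0.389
finger_force: 35.0
```

Emit:
send_rows(
  offset=[
    [-0.0002,0,0.0005],
    [-0.0003,0,0.0009],
    [-0.0005,0,0.0014],
    [-0.0005,0,0.0014],
    [-0.0005,0,0.0014],
  ],
  rotation=[
    [0,0,0],
    [0,0,0],
    [0,0,0],
    [0,0,0],
    [0,0,0],
  ],
)

```text
t: 8.28
ee_pos: [0.5261, 0.1529, 0.0429]
ee_rot: [0.006, 0.984, -0.035, 0.174]
ft_force: [-3.0, -1.1, 5.9]
opening: 0.389
finger_force: 35.0
```

Emit:
send_rows(
  offset=[
    [0.0007,0,0.0015],
    [0.0014,0,0.0031],
    [0.002,0,0.0047],
    [0.0026,0,0.0064],
    [0.0031,0,0.0081],
    [0.0035,0,0.0098],
    [0.0035,0,0.0098],
    [0.0035,0,0.0098],
  ],
  rotation=[
    [0,-2.5,0],
    [0,-5,0],
    [0,-7.5,0],
    [0,-10,0],
    [0,-12.5,0],
    [0,-15,0],
    [0,-15,0],
    [0,-15,0],
  ],
)

```text
t: 8.95
ee_pos: [0.5342, 0.1524, 0.0346]
ee_rot: [0.001, 0.998, -0.036, 0.046]
ft_force: [2.6, -0.8, 0.8]
opening: 0.388
finger_force: 35.0
```

Emit:
send_rows(
  offset=[
    [0.0004,0,0.0009],
    [0.0007,0,0.0017],
    [0.001,0,0.0025],
    [0.0014,0,0.0034],
    [0.0014,0,0.0037],
    [0.0014,0,0.0037],
    [0.0014,0,0.0037],
  ],
  rotation=[
    [0,-1.3,0],
    [0,-2.6,0],
    [0,-4,0],
    [0,-5.3,0],
    [0,-5.3,0],
    [0,-5.3,0],
    [0,-5.3,0],
  ],
)

```text
t: 9.53
ee_pos: [0.5336, 0.1525, 0.0316]
ee_rot: [0.001, 0.999, -0.035, -0.001]
ft_force: [-2.4, -1.5, 7.3]
opening: 0.39
finger_force: 35.0
```

Emit:
send_rows(
  offset=[
    [0,0,0],
    [0,0,0],
    [0,0,0],
    [0,0,0],
    [0,0,0],
  ],
  rotation=[
    [0,0,0],
    [0,0,0],
    [0,0,0],
    [0,0,0],
    [0,0,0],
  ],
  gripper=0.35,
)

```text
t: 9.95
ee_pos: [0.5335, 0.1523, 0.0303]
ee_rot: [0.0, 0.999, -0.036, -0.003]
ft_force: [-0.2, 0.2, 0.2]
opening: 0.649
finger_force: 0.0
```

Emit:
send_rows(
  offset=[
    [0,0,-0.01],
    [0,0,-0.03],
    [0,0,-0.05],
    [-0.02,0,-0.08],
    [-0.04,0,-0.11],
    [-0.06,0,-0.14],
    [-0.08,0,-0.17],
    [-0.08,0,-0.18],
    [-0.08,0,-0.18],
  ],
  rotation=[
    [0,0,0],
    [0,0,0],
    [0,0,0],
    [0,0,0],
    [0,0,0],
    [0,0,0],
    [0,0,0],
    [0,0,0],
    [0,0,0],
  ],
)

```text
t: 10.7
ee_pos: [0.4564, 0.1586, 0.2142]
ee_rot: [-0.0, 0.999, -0.035, 0.001]
ft_force: [-0.2, -0.3, 0.4]
opening: 0.65
finger_force: 0.0
```

```bash
python3 - <<'E'
from h import *
s=arm.state();print(s['t'],s['ee_pos'],s['ft_force'],s['opening'])
w,e=shot('wrist')
print(topface(w,e,np.array((320,110)),.052))
si,d=shot('side');b=cv2.resize(si[200:330,230:390],(480,390));a=cv2.resize(w[0:390,160:480],(320,390))
cv2.imwrite('pics/w5.png',cv2.cvtColor(np.hstack([a,b]),cv2.COLOR_RGB2BGR))
E
```

```text
10.7 [0.45637435 0.15864919 0.21419173] [-0.23347406 -0.2809695   0.41660158] 0.650171408840019
(array([0.52971875, 0.15354245]), (69.37026977539062, 35.61384201049805), -4.234428405761719)
```

View pics/w5.png

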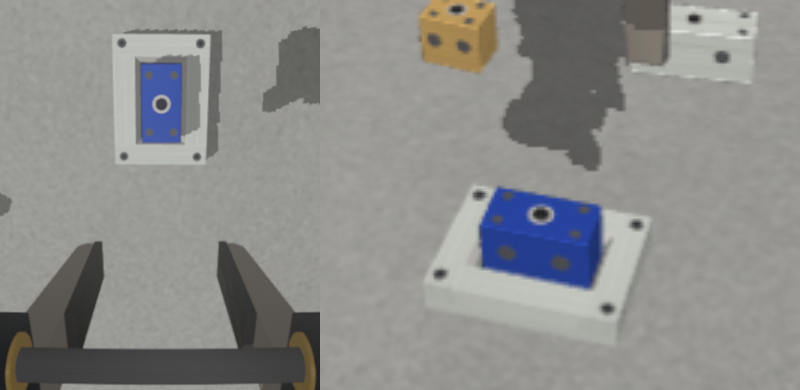

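The block sits square in the pocket and looks level. Its top measures 69 x 36 mm at z = 0.052, as it should when seated. The gripper is clear, and silver and brass have not moved.

```bash
python3 -c "
from rig import arm
print(arm.hand_in())"
```

```text
the job is handed in; nothing more can be done
None
```

The blue block is seated level in the fixture pocket: I tipped it 20 degrees, set one end in first and let the other down, then released it. The robot was clear of everything at about 11 s, and I handed the job in.

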